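# Unstack two stuck tumblers into the gift tray

## Task

Make up the gift set: pull the top tumbler straight off the leaning stack while the one below stays seated, and stand it upright on one of the two cork coasters in the gift tray; then free the second tumbler the same way and stand it upright on the other coaster. Set both down gently, do not drop them, leave the third tumbler in its stand, and leave the bud vase, the glass flute and the other things on the table as they stand.

Things in the scene. Friction and masses are not known exactly. Their poses are not given: they have to be found in the camera images.
- tumbler_top: top tumbler of the leaning stack: white ceramic, round, no handle. Height 85, outside diameter 40 at the foot, 62 at the rim (straight taper), wall 3.5 mm; 0.11-0.22 kg. Origin: centre of the foot's underside, z along its axis to the open rim, in the stack 26 degrees off vertical. 40 mm stick out, 45 mm are nested; rubber buttons hold it: pull up to 12 N along the axis, free after 20 mm
- tumbler_second: second tumbler, identical, same origin and axes; the top one is nested in it, and it is nested in the third: 40 mm stick out, 45 mm are nested. Held about twice as hard by sprung rubber buttons inside the third's rim: pull up to about 22 N along its axis, free after 20 mm of travel, wholly out after 45 mm
- stand: fixed wooden stand: base board 164 x 104 x 14 mm, on it an open box (78 x 78, 55 mm deep) leaning 26 degrees to the stand's -x side; the third, identical tumbler is fixed in it, rim centre 142 mm above the table. Origin: on the table under the board's middle, z up; the leaning axis starts at x = 40, z = 60 mm (box underside) and rises to -x
- seat (a point): where the origin of the second tumbler lies while it is fully nested in the third (on the leaning axis, 46 mm from the underside of the box)
- gift_tray: fixed shallow wooden tray 90 x 262 x 28 mm, floor and walls 5 mm, two cross walls as high as the rim make three square wells of about 80 mm in a row along its y axis, centres 86 mm apart. Origin: centre of the underside, z up
- coaster_a: fixed round cork coaster, 68 mm diameter, 4 mm thick, lying in the middle of one of the wells; origin: centre of its underside, its top face is 9 mm above the table
- coaster_b: the other cork coaster, identical, in another well; origin: centre of its underside
- bud_vase: white bud vase already packed in the remaining well, 66 mm diameter, 112 mm tall, loose; origin: centre of its underside
- flute: tall clear glass flute on the table close to one side of the stand, loose and easily toppled: foot 71 mm diameter, bowl 56 mm diameter from 95 to 220 mm height; origin: centre of the foot's underside
- spinning_top: wooden spinning top on the table at the other side of the stand, 53 mm diameter, 62 mm tall, loose; origin: centre of its underside
- toy_car: wooden toy car, 77 x 100 x 54 mm, loose, on the table in front; origin: centre of its underside
- soap_bar: soap bar in a plain wrap, 63 x 82 x 25 mm, loose, on the table to the left; origin: centre of its underside
Mind the look-alikes: they are no part of the job. What is shaped like the tumbler_top but purple or red is not meant.

How it is judged:
On the way, in this order (a step that is already met when the one before it is completed fails the run):
1. the top tumbler is clear of the second, which is still fully seated in the third (distance between tumbler_top and tumbler_second above 0.1 m and distance between tumbler_second and seat below 0.006 m), for 0.2 s.
2. the top tumbler stands upright and released on a coaster, the second still seated (((horizontal distance between tumbler_top and coaster_a below 0.014 m and height (world z) of tumbler_top between 0.006 and 0.013 m and angle between tumbler_top's own z axis and vertical below 0.105 rad) or (horizontal distance between tumbler_top and coaster_b below 0.014 m and height (world z) of tumbler_top between 0.006 and 0.013 m and angle between tumbler_top's own z axis and vertical below 0.105 rad)) and distance between tumbler_second and seat below 0.006 m and linear speed of tumbler_top below 0.02 m/s and contact force between the fingers and tumbler_top below 0.1 N), for 0.2 s.
3. the second tumbler is clear of the third (distance between tumbler_second and seat above 0.07 m), for 0.2 s.
At the end, for the whole second after the job is handed in: Both tumblers stand upright (within 6 degrees), released and at rest, one on each cork coaster with its foot wholly on the coaster (foot centre within 14 mm of the coaster's centre, resting on its top within 4 mm) ((((horizontal distance between tumbler_top and coaster_a below 0.014 m and height (world z) of tumbler_top between 0.006 and 0.013 m and angle between tumbler_top's own z axis and vertical below 0.105 rad) and (horizontal distance between tumbler_second and coaster_b below 0.014 m and height (world z) of tumbler_second between 0.006 and 0.013 m and angle between tumbler_second's own z axis and vertical below 0.105 rad)) or ((horizontal distance between tumbler_top and coaster_b below 0.014 m and height (world z) of tumbler_top between 0.006 and 0.013 m and angle between tumbler_top's own z axis and vertical below 0.105 rad) and (horizontal distance between tumbler_second and coaster_a below 0.014 m and height (world z) of tumbler_second between 0.006 and 0.013 m and angle between tumbler_second's own z axis and vertical below 0.105 rad))) and linear speed of each of tumbler_top, tumbler_second below 0.02 m/s and contact force between the fingers and tumbler_top below 0.1 N and contact force between the fingers and tumbler_second below 0.1 N); the robot touches nothing.
It fails at once if a tumbler is dropped (falls freely by more than about 8 mm) ((contact force between anything else and tumbler_top below 0.05 N and linear speed of tumbler_top above 0.4 m/s) or (contact force between anything else and tumbler_second below 0.05 N and linear speed of tumbler_second above 0.4 m/s)).
It fails at once if the glass flute is tipped by more than 15 degrees or shifted by more than 25 mm (angle between flute's own z axis and vertical above 0.26 rad or distance of flute from where it was at the start of the episode above 0.025 m).
It fails at once if the bud vase is tipped by more than 15 degrees or shifted by more than 25 mm (angle between bud_vase's own z axis and vertical above 0.26 rad or distance of bud_vase from where it was at the start of the episode above 0.025 m).
It fails at once if the spinning top, toy car or soap bar is shifted by more than 30 mm (distance of any of spinning_top, toy_car, soap_bar from where it was at the start of the episode above 0.03 m).
It also fails if it takes over 64 s, if anything falls off the work surface, if the arm or the gripper's body presses on something with over 40 N, if the wrist force passes 120 N, or if a joint passes its speed limit or range.

## Robot

A 7-joint arm with a two-finger parallel gripper is mounted at the origin on a cart in front of the work surface, level with it; the furniture and walls round the work are solid. World frame = base frame: x ahead of the robot, y to its left, z up, the work surface at z = 0. Lengths are in m, angles in rad, forces in N, time in s.
With the tool pointing down it reaches from about 0.4 to 0.875 m from the base axis. Payload 19.3 kg.
Tool frame: the origin (TCP) lies at the very end of the fingers, on their centre line; the grasp point (between the pads) lies 19 mm behind it; z points along the fingers, y is the direction in which the jaws open and shut (so a half turn about z gives the same grasp; the last joint's range is limited). The gripper opens to 85 mm and grips with 20 to 120 N. Pads are 22 mm wide; open, the fingers measure 114 mm over their backs; the gripper's body (76 mm by 85 mm) begins 54 mm behind the grasp point. The pads swing forward as they close: fully open they stand 13 mm farther back than shut.
Start: joints at [-1.371, 0.521, -0.036, 1.599, 0.021, 1.021, -0.113], TCP at [0.167, 0.602, 0.231] pointing down, gripper open.
Joint ranges: [-2.91, 2.91], [-0.3, 2.13], [-1.5, 1.42], [0.17, 2.43], [-1.26, 4.41], [0.16, 1.93], [-2.52, 2.52]. Speed limits (rad/s): [1.89, 1.89, 2.39, 2.39, 3.01, 3.01, 3.01].

## Interface

Orientations are given as [roll, pitch, yaw] about the fixed x, y, z axes, in that order (R = Rz(yaw) Ry(pitch) Rx(roll)).
In Python, from workcell import bot gives the robot as it stands.
- The arm moves only by the tool carry_out, never from a script. Its argument "targets" is a list of rows, each a list of 7 numbers: the shift along the tool's x, y, z in mm, then the turn, a rotation vector about the tool's x, y, z in units of 6 degrees (1.0 is 6 degrees), then the closure in counts, from 0 (fully open) to 255 (shut). A call has 1 to 5 rows; each row shifts and turns the commanded pose from where the row before left it, along the tool's axes as they then stand; what a row does not reach is not made up. A row lasts 1/12 s, in which the tool goes at most 41.7 mm and 7.16 degrees, less where a joint would pass 70% of its speed; a pose out of reach is approached as far as the arm can. A call is refused whole if a number of a shift passes 41.7 or a number of a turn 1, either way. A call with a gripper value outside its range is refused whole. The fingers move at their own pace and stop on an object; "force" is the grip in N (left out, the last holds). Time passes only in rows, so rows that do not move let the fingers close. It gives the time, the measured TCP pose, the force and the opening at its end, in the units of the state.
- bot.observe(): the state, without advancing time (a new reading comes with each control period).
- bot.grab_frame(name): name is "scene" or "top"; returns a dict with "color" (384x512x3 uint8, red, green, blue), "z_map" (384x512 float32, m along the optical axis (not along the pixel's ray), 0 where there is no reading), "K" (3x3 intrinsics, pixels), "cam_to_world" (4x4, takes a point from camera to world coordinates). Camera axes: x right, y down, z forward; pixel columns grow to the right and rows downward; lengths in m; the calibration is good to about 2 mm. A picture is of the moment at which its call begins.
- bot.job_done(): hands the job in, once; it reports no verdict.
The state is a dict: "clock": time; "qpos": joint angles; "qd": joint speeds; "joint_efforts": joint torques, N m; "position": TCP position; "tool_rot": TCP orientation; "force": force on the tool from outside, world axes, zero at the start; "moment": the same for the moment, N m; "grip_width": finger opening in m.
Only numpy, scipy, OpenCV 4.12 (cv2) and the standard library are available. Lean on these libraries where they do the work, as an engineer would, in place of code of your own. Each camera call takes 0.05 s, during which the arm holds its last target. There are 200 camera calls.

## Working session

There is one attempt and no reset: what is moved stays moved. The work goes in short steps, Python scripts to look and compute and a tool call to move; the robot and the scene stay as the last step left them, time stands still between calls to the robot, and variables do not carry over. Pictures are saved under pics/ and viewed, about 8 in all and at most 12, crops included, and the job is handed in when it is done.

Besides the shell and the picture viewer there is one more tool, called after "Emit:" as name([rows], argument=value, ...), one row to a line, values as JSON. carry_out: Moves the arm, as the interface text tells. Its arguments: {"type":"object","properties":{"targets":{"type":"array","items":{"type":"array","items":{"type":"number"}}},"force":{"type":"number"}},"required":["targets"]}

```bash
ls; mkdir -p pics; python3 - <<'E'
from workcell import bot
import cv2,numpy as np
print(bot.observe())
for n in("scene","top"):
    f=bot.grab_frame(n); np.savez(f"{n}0.npz",**f)
    cv2.imwrite(f"pics/{n}0.png",cv2.resize(f["color"][:,:,::-1],(800,600)))
    print(n,f["K"].tolist(),f["cam_to_world"].round(3).tolist())
E
```

```text
pics
{'clock': 0.0, 'qpos': array([-1.3711924 ,  0.52201999, -0.03634553,  1.60001607,  0.02117386,
        1.02108131, -0.11280132]), 'qd': array([-0.00022385,  0.00105023,  0.00021577, -0.00193652,  0.00042704,
       -0.00121952, -0.00092465]), 'joint_efforts': array([ 5.78948516e-05, -9.27119851e+01,  1.97962917e+00, -3.69914639e+01,
        1.78175321e-02,  8.38230655e-03,  8.81299070e-05]), 'position': array([0.16651674, 0.60205584, 0.2307189 ]), 'tool_rot': array([-3.14045267e+00,  4.99975616e-05,  2.87177966e+00]), 'force': array([ 1.28027027, -0.30281494,  1.25109684]), 'moment': array([-0.00674567, -0.03311936, -0.00961284]), 'grip_width': 0.08570159437986694}
scene [[365.6852446327528, 0.0, 251.72354578556767], [0.0, 365.6852446327528, 192.83204524844217], [0.0, 0.0, 1.0]] [[0.821, -0.34, 0.459, 0.099], [-0.571, -0.507, 0.646, -0.553], [0.013, -0.792, -0.61, 0.665], [0.0, 0.0, 0.0, 1.0]]
top [[387.72018005806996, 0.0, 253.4280580234623], [0.0, 387.72018005806996, 195.40346082930998], [0.0, 0.0, 1.0]] [[-0.004, -0.987, 0.158, 0.348], [-0.999, 0.009, 0.033, 0.038], [-0.034, -0.158, -0.987, 1.06], [0.0, 0.0, 0.0, 1.0]]
```

View pics/scene0.png

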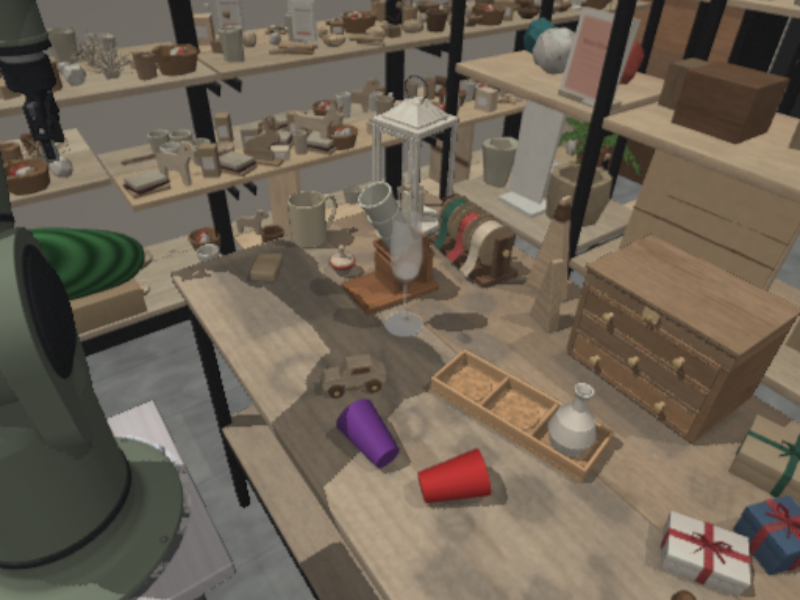

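View pics/top0.png

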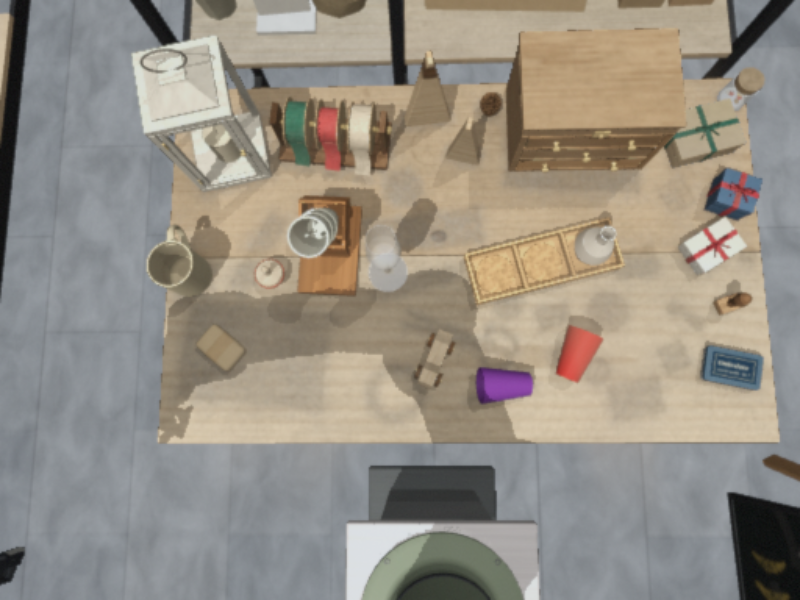

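The scene picture (800x600) shows the leaning white stack at (380,205), the stand at (395,280), the flute at (405,260), and the tray from (435,380) to (610,450) with the vase at (573,425). In the top view the stack's rim is at (312,233) and the tray spans (470,270)–(620,250). The vase is in the right-hand well, so the left and middle wells hold the coasters. Candidates for tumbler_top are the white nested stack at (312,233), the purple cup at (503,385) and the red cup at (578,352). Only the white one in the stand fits the description.

```bash
cat > h.py <<'E'
import numpy as np,cv2
def cloud(f):
    z=f["z_map"];K=f["K"];v,u=np.mgrid[:384,:512]
    P=np.stack([(u-K[0,2])/K[0,0]*z,(v-K[1,2])/K[1,1]*z,z,np.ones_like(z)],-1)
    W=(P@f["cam_to_world"].T)[...,:3]; W[z<=0]=np.nan
    return W
def plane(f,uv,h):
    d=np.array([(uv[0]-f["K"][0,2])/f["K"][0,0],(uv[1]-f["K"][1,2])/f["K"][1,1],1]);M=f["cam_to_world"]
    d=M[:3,:3]@d;o=M[:3,3];return o+d*(h-o[2])/d[2]
E
python3 - <<'E'
from h import *
fs={n:dict(np.load(n+"0.npz")) for n in("scene","top")}
t=fs["top"];W=cloud(t);hsv=cv2.cvtColor(t["color"],cv2.COLOR_RGB2HSV)
s=.64
def at(x,y): # 800x600 px
    u,v=int(x*s),int(y*s);return W[v,u].round(3),hsv[v,u]
for n,p in dict(table=(400,330),board=(325,270),rimR=(290,235),coa=(495,272),coab=(545,258),vase=(590,250),trayrim=(520,265),car=(437,350),soap=(220,347),top=(268,270),flute=(385,260),lantern=(175,80),ribbon=(330,130)).items(): print(n,*at(*p))
def crop(n,x0,x1,y0,y1,k,nm):
    c=fs[n]["color"][y0:y1,x0:x1,::-1];return cv2.imwrite(nm,cv2.resize(c,None,fx=k,fy=k,interpolation=cv2.INTER_CUBIC))
a=fs["top"]["color"][115:195,160:290,::-1];b=fs["scene"]["color"][105:225,200:300,::-1]
a=cv2.resize(a,(780,480)) ;cv2.imwrite("pics/c_top.png",a);cv2.imwrite("pics/c_scene.png",cv2.resize(b,(500,600)))
# white points high above stand
for n in fs:
    f=fs[n];w=cloud(f);h=cv2.cvtColor(f["color"],cv2.COLOR_RGB2HSV)
    m=(w[...,2]>.1)&(w[...,2]<.3)&(abs(w[...,0]-.62)<.2)&(abs(w[...,1]-.2)<.12)
    q=w[m];print(n,len(q),q.min(0),q.max(0))
    f_=(w[...,2]>.006)&(w[...,2]<.02)&(w[...,0]>.4)&(w[...,0]<.8)&(w[...,1]>.1)&(w[...,1]<.4)
    print(f_.sum(),w[f_].mean(0))
E
```

```text
table [0.474 0.066 0.002] [ 19  60 149]
board [0.582 0.198 0.016] [ 15 137 164]
rimR [0.588 0.22  0.218] [ 26  23 154]
coa [ 0.575 -0.1    0.008] [ 17 103 212]
coab [ 0.599 -0.189  0.007] [ 17 104 203]
vase [ 0.598 -0.252  0.066] [ 20  29 203]
trayrim [ 0.585 -0.142  0.022] [ 18  95 212]
car [0.434 0.006 0.054] [ 19  61 176]
soap [0.444 0.38  0.024] [ 18  84 154]
top [0.574 0.291 0.058] [ 18  59 160]
flute [0.555 0.084 0.195] [ 30   5 193]
lantern [0.793 0.371 0.287] [ 36  16 218]
ribbon [0.806 0.182 0.096] [  2 140 201]
scene 1513 [0.55040592 0.0801336  0.10002098] [0.81990118 0.31994631 0.24883474]
1047 [0.61108064 0.1961816  0.0127045 ]
top 2164 [0.55139977 0.08001134 0.10000389] [0.81995204 0.31999329 0.25368037]
1792 [0.64539448 0.22010583 0.01402878]
```

View pics/c_top.png

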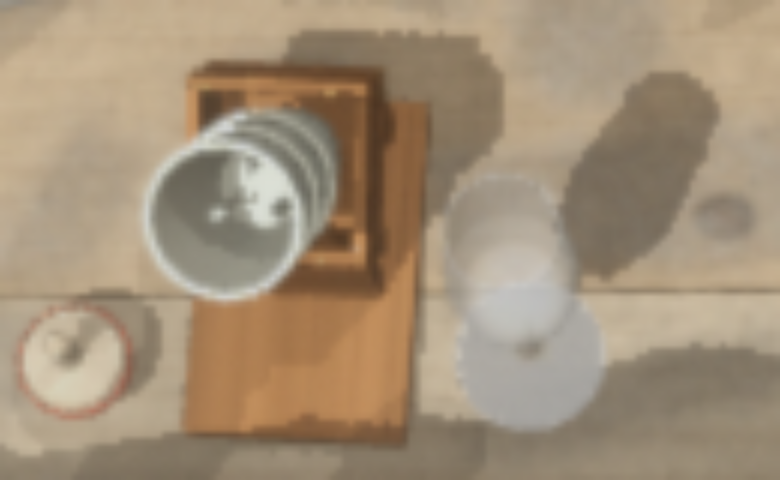

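View pics/c_scene.png

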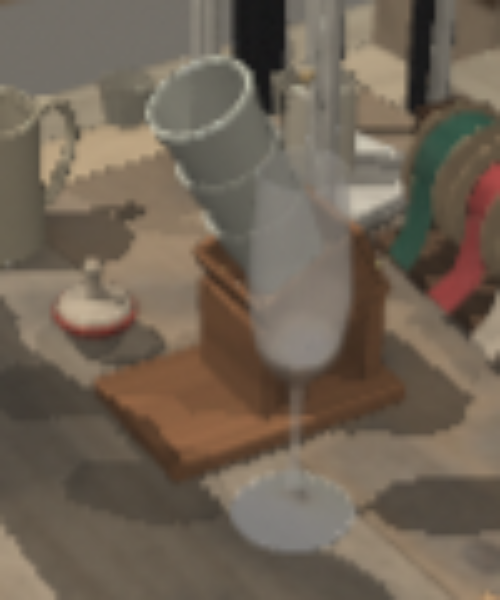

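The crops confirm it. The white stack's top rim is centred at crop (225,220), which is top-view pixel about (197,152). It is the white tumbler in the stand, leaning toward the robot and slightly left. The flute stands right of the board.

```bash
cat > m.py <<'E'
from h import *
fs={n:dict(np.load(n+"0.npz")) for n in("scene","top")}
t=fs["top"]
# board corners (front-left, front-right, back-right) at z=.014
c=[plane(t,(160+(a)/6-.5,115+(b)/6-.5),.014) for a,b in((187,433),(405,443),(430,102))]
c=np.array(c);print(c.round(4),np.linalg.norm(c[1]-c[0]),np.linalg.norm(c[2]-c[1]))
O=(c[0]+c[2])/2;e=c[2]-c[1];yaw=np.arctan2(e[1],e[0]);e2=c[0]-c[1];print("centre",O.round(4),"yaw",np.degrees(yaw),np.degrees(np.arctan2(e2[1],e2[0]))-90)
for yw in (yaw,(yaw+np.arctan2(e2[1],e2[0])-np.pi/2)/2):
  cx,sx=np.cos(yw),np.sin(yw)
  X=np.array([cx,sx,0]);Y=np.array([-sx,cx,0]);A=-np.sin(np.radians(26))*X+np.cos(np.radians(26))*np.array([0,0,1])
  B=np.array([O[0],O[1],0])+.04*X+np.array([0,0,.06])
  print("pred top rim centre",(B+.171*A).round(4),"A",A.round(4))
  U=np.cross(Y,A)
  for n,f in fs.items():
    W=cloud(f);h=cv2.cvtColor(f["color"],cv2.COLOR_RGB2HSV)
    d=W-B;ax=d@A;r=np.stack([d@U,d@Y],-1)
    m=(h[...,1]<75)&(np.linalg.norm(r,axis=-1)<.05)&(ax>.1)&(ax<.2)
    R=r[m];a=ax[m];print(n,m.sum(),"ax pct",np.percentile(a,[50,90,97,99.5]).round(4))
    k=(a>.166)
    (cc,rad)=cv2.minEnclosingCircle(R[k].astype(np.float32));print("  circ",np.round(cc,4),round(rad,4),k.sum())
    # outer cone fit: centre line
    if n=="scene": pass
E
python3 m.py
```

```text
[[0.5419 0.2461 0.014 ]
 [0.5362 0.1455 0.014 ]
 [0.6985 0.1348 0.014 ]] 0.10073119486992438 0.1626650985536373
centre [0.6202 0.1905 0.014 ] yaw -3.7611730776945747 -3.24467533061393
pred top rim centre [0.5853 0.1928 0.2137] A [-0.4374  0.0288  0.8988]
scene 581 ax pct [0.1495 0.1687 0.1706 0.1719]
  circ [-0.0012  0.0004] 0.032 92
top 568 ax pct [0.1429 0.171  0.1727 0.174 ]
  circ [0.0006 0.0013] 0.0306 145
pred top rim centre [0.5853 0.1926 0.2137] A [-0.4376  0.0268  0.8988]
scene 581 ax pct [0.1495 0.1686 0.1706 0.1719]
  circ [-0.0012  0.0005] 0.032 93
top 568 ax pct [0.1429 0.171  0.1727 0.174 ]
  circ [0.0006 0.0014] 0.0306 145
```

```bash
cat >> m.py <<'E'
print("---tray")
for n,f in fs.items():
    W=cloud(f);h=cv2.cvtColor(f["color"],cv2.COLOR_RGB2HSV)
    m=(W[...,2]>.018)&(W[...,2]<.034)&(W[...,0]>.48)&(W[...,0]<.7)&(W[...,1]<-.03)&(W[...,1]>-.36)
    m=cv2.morphologyEx(m.astype(np.uint8),cv2.MORPH_CLOSE,np.ones((3,3)))
    k,l,s,_=cv2.connectedComponentsWithStats(m);i=1+s[1:,4].argmax()
    q=W[(l==i)&(W[...,2]>.018)&(W[...,2]<.034)][:,:2].astype(np.float32);print(n,len(q),cv2.minAreaRect(q))
    v=(W[...,2]>.06)&(W[...,2]<.13)&(W[...,0]>.52)&(W[...,0]<.72)&(W[...,1]<-.18)&(W[...,1]>-.36)
    q=W[v];print(" vase",len(q),q.min(0).round(3),q.max(0).round(3))
    v=(W[...,2]>.09)&(W[...,2]<.25)&(W[...,0]>.5)&(W[...,0]<.65)&(W[...,1]<.145)&(W[...,1]>.02)
    q=W[v];print(" flute",len(q),q.min(0).round(3) if len(q) else 0,q.max(0).round(3) if len(q) else 0)
    if n=="top":
        p=plane(f,(160+532/6-.5,115+358/6-.5),.002);print(" flute foot",p)
        # coaster: cork colour vs tray
        cv2.imwrite("pics/tray.png",cv2.resize(f["color"][135:200,290:405,::-1],(800,452),interpolation=cv2.INTER_CUBIC))
E
python3 m.py | sed -n '/tray/,$p'
```

```text
---tray
scene 1195 ((0.5922685265541077, -0.18410234153270721), (0.09433280676603317, 0.263047993183136), 13.718326568603516)
 vase 523 [ 0.584 -0.294  0.06 ] [ 0.636 -0.241  0.117]
 flute 837 [0.55  0.06  0.093] [0.602 0.114 0.22 ]
top 726 ((0.5922654271125793, -0.1845589578151703), (0.09047801792621613, 0.2628535330295563), 13.876398086547852)
 vase 344 [ 0.586 -0.292  0.06 ] [ 0.636 -0.24   0.121]
 flute 537 [0.551 0.062 0.106] [0.606 0.115 0.222]
 flute foot [0.57793361 0.08777823 0.002     ]
```

View pics/tray.png

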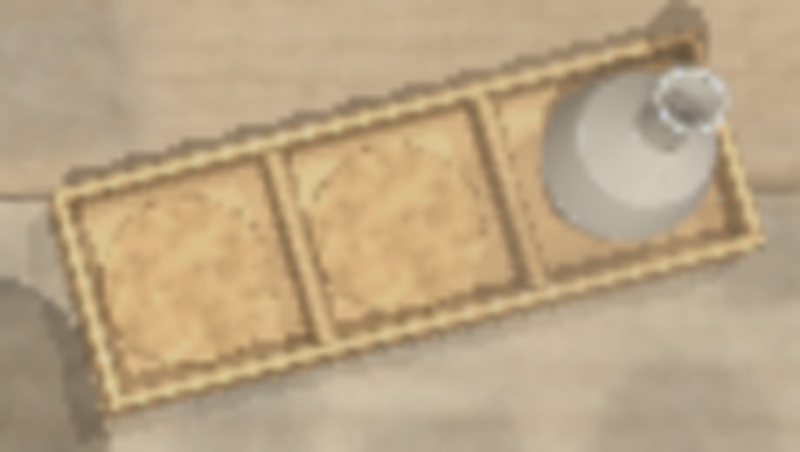

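The tray is consistent in both views: 90x263 mm, centred at (0.592,-0.184) and turned 13.8°. The coasters are in the left and middle wells, and the vase is where expected. Next is a small row planner.

```bash
cat > plan.py <<'E'
import sys,json,numpy as np
from scipy.spatial.transform import Rotation as Ro,Slerp
from workcell import bot
A=np.array([-.4376,.0268,.8988]);A/=np.linalg.norm(A)
RIM=np.array([.585,.1935,.2137]);ax=lambda s:RIM+(s-.171)*A   # s = axial coordinate from box underside
Y=np.array([np.sin(np.radians(3.5)),np.cos(np.radians(3.5)),0]);U=np.cross(Y,A)
RS=Ro.from_matrix(np.array([np.cross(U,-A),U,-A]).T)          # tool in the stack
def down(deg): # jaws along azimuth deg, tool down
    y=np.array([np.cos(np.radians(deg)),np.sin(np.radians(deg)),0]);z=np.array([0,0,-1.])
    return Ro.from_matrix(np.array([np.cross(y,z),y,z]).T)
C1=np.array([.5923,-.1843,0]);C2=np.array([.5718,-.1008,0])
def plan(way,grip,step=38,turn=5.6,start=None):
    """way: list of (pos,Rot[,step mm]); prints rows in calls of 5"""
    if start is None:
        o=bot.observe();p=o["position"];R=Ro.from_euler("xyz",o["tool_rot"]);print("t",round(o["clock"],2),"p",p.round(4),"F",o["force"].round(1),"w",round(o["grip_width"],4),"q",o["qpos"].round(2))
    else: p,R=start
    rows=[]
    for w in way:
        st=w[2] if len(w)>2 else step
        n=max(1,int(np.ceil(max(np.linalg.norm(w[0]-p)*1e3/st,np.degrees((R.inv()*w[1]).magnitude())/turn))))
        p0=p;sl=Slerp([0,1],Ro.concatenate([R,w[1]]))
        for i in range(1,n+1):
            s=np.round(R.inv().apply(p0+(w[0]-p0)*i/n-p)*1e3,1)
            t=np.round(np.degrees((R.inv()*sl(i/n)).as_rotvec())/6,2)
            p=p+R.apply(s/1e3);R=R*Ro.from_rotvec(np.radians(t*6))
            rows.append([*(s+0.),*(t+0.),grip])
    for i in range(0,len(rows),5): print(json.dumps(rows[i:i+5]))
    print("end",p.round(4))
    return p,R
E
python3 - <<'E'
from plan import *
o=bot.observe();R0=Ro.from_euler("xyz",o["tool_rot"])
plan([(np.array([.40,.42,.34]),Slerp([0,1],Ro.concatenate([R0,RS]))(.5)),(ax(.25),RS)],0)
E
```

```text
t 0.1 p [0.1666 0.6021 0.2308] F [ 0.  -0.1  0.7] w 0.0854 q [-1.37  0.52 -0.04  1.6   0.02  1.02 -0.11]
[[-30.4, -12.6, -12.1, -0.2, -0.16, 0.71, 0], [-31.4, -10.0, -11.9, -0.21, -0.17, 0.71, 0], [-32.3, -7.5, -11.4, -0.2, -0.16, 0.71, 0], [-33.0, -4.7, -11.1, -0.2, -0.16, 0.71, 0], [-33.3, -2.1, -10.5, -0.2, -0.17, 0.71, 0]]
[[-33.6, 0.6, -10.0, -0.21, -0.16, 0.71, 0], [-33.7, 3.4, -9.4, -0.2, -0.16, 0.71, 0], [-33.4, 6.0, -8.7, -0.2, -0.17, 0.71, 0], [-33.0, 8.7, -7.9, -0.2, -0.16, 0.7, 0], [-33.1, -3.1, 9.1, -0.23, -0.18, 0.8, 0]]
[[-33.0, -0.6, 9.8, -0.23, -0.19, 0.8, 0], [-32.9, 1.9, 10.4, -0.22, -0.18, 0.8, 0], [-32.3, 4.4, 11.0, -0.23, -0.19, 0.79, 0], [-31.6, 6.8, 11.9, -0.23, -0.18, 0.8, 0], [-30.8, 9.1, 12.6, -0.23, -0.18, 0.8, 0]]
[[-29.6, 11.3, 13.5, -0.23, -0.19, 0.8, 0], [-28.4, 13.4, 14.3, -0.23, -0.18, 0.8, 0]]
end [0.5504 0.1956 0.2847]
```

Emit:
carry_out([
  [-30.5, -12.5, -12, -0.2, -0.16, 0.71, 0],
  [-31.5, -10, -12, -0.2, -0.17, 0.71, 0],
  [-32.5, -7.5, -11.5, -0.2, -0.16, 0.71, 0],
  [-33, -4.5, -11, -0.2, -0.16, 0.71, 0],
  [-33.5, -2, -10.5, -0.2, -0.17, 0.71, 0],
])

```text
clock: 0.52
position: [0.2981, 0.4999, 0.2923]
tool_rot: [3.023, 0.065, 2.492]
force: [0.7, 0.8, 0.1]
grip_width: 0.0854
```

Emit:
carry_out([
  [-33.5, 0.5, -10, -0.2, -0.16, 0.71, 0],
  [-33.5, 3.5, -9.5, -0.2, -0.16, 0.71, 0],
  [-33.5, 6, -8.5, -0.2, -0.17, 0.71, 0],
  [-33, 8.5, -8, -0.2, -0.16, 0.7, 0],
  [-33, -3, 9, -0.23, -0.18, 0.8, 0],
])

```text
clock: 0.93
position: [0.4218, 0.3926, 0.3366]
tool_rot: [2.88, 0.078, 2.101]
force: [1.2, 0.6, 0.4]
grip_width: 0.0852
```

Emit:
carry_out([
  [-33, -0.5, 10, -0.23, -0.19, 0.8, 0],
  [-33, 2, 10.5, -0.22, -0.18, 0.8, 0],
  [-32, 4.5, 11, -0.23, -0.19, 0.8, 0],
  [-31.5, 7, 12, -0.23, -0.18, 0.8, 0],
  [-31, 9, 12.5, -0.23, -0.18, 0.8, 0],
])

```text
clock: 1.35
position: [0.514, 0.2509, 0.2986]
tool_rot: [2.738, 0.034, 1.673]
force: [1.2, 0.9, 0.6]
grip_width: 0.085
```

Emit:
carry_out([
  [-29.5, 11.5, 13.5, -0.23, -0.19, 0.8, 0],
  [-28.5, 13.5, 14.5, -0.23, -0.18, 0.8, 0],
  [0, 0, 0, 0, 0, 0, 0],
  [0, 0, 0, 0, 0, 0, 0],
])

```text
clock: 1.68
position: [0.5515, 0.1948, 0.2844]
tool_rot: [2.689, 0.002, 1.506]
force: [-0.5, 1.1, -0.5]
grip_width: 0.0851
```

```bash
python3 - <<'E'
from plan import *
print(ax(.25));s=plan([(ax(.25),RS)],0)
plan([(ax(.18),RS,25),(ax(.132),RS,12)],0,start=s)
E
```

```text
[0.55043052 0.19561714 0.2847033 ]
t 1.68 p [0.5515 0.1948 0.2844] F [-0.5  1.1 -0.5] w 0.0851 q [-1.03  0.25  0.53  2.02  0.25  0.54 -0.79]
[[0.7, -0.9, -0.8, -0.01, 0.03, -0.02, 0]]
end [0.5504 0.1956 0.2848]
[[0.0, 0.0, 23.3, 0.0, 0.0, 0.0, 0], [0.0, 0.0, 23.4, 0.0, 0.0, 0.0, 0], [0.0, 0.0, 23.3, 0.0, 0.0, 0.0, 0], [0.0, 0.0, 9.6, 0.0, 0.0, 0.0, 0], [0.0, 0.0, 9.6, 0.0, 0.0, 0.0, 0]]
[[0.0, 0.0, 9.6, 0.0, 0.0, 0.0, 0], [0.0, 0.0, 9.6, 0.0, 0.0, 0.0, 0], [0.0, 0.0, 9.6, 0.0, 0.0, 0.0, 0]]
end [0.6021 0.1924 0.1787]
```

Emit:
carry_out([
  [0.5, -1, -1, 0, 0.03, -0.02, 0],
  [0, 0, 23, 0, 0, 0, 0],
  [0, 0, 23.5, 0, 0, 0, 0],
  [0, 0, 23.5, 0, 0, 0, 0],
  [0, 0, 12, 0, 0, 0, 0],
], force=30)

```text
clock: 2.1
position: [0.5857, 0.1958, 0.2098]
tool_rot: [2.69, -0.001, 1.514]
force: [0.5, -0.1, -0.3]
grip_width: 0.0855
```

Emit:
carry_out([
  [0, 0, 12, 0, 0, 0, 0],
  [0, 0, 12, 0, 0, 0, 0],
  [0, 0, 12, 0, 0, 0, 0],
  [0, 0, 0, 0, 0, 0, 0],
  [0, 0, 0, 0, 0, 0, 0],
])

```text
clock: 2.52
position: [0.6017, 0.1938, 0.1792]
tool_rot: [2.689, -0.001, 1.512]
force: [-0.5, 0.8, 0.9]
grip_width: 0.0852
```

```bash
python3 - <<'E'
from plan import *
plan([(ax(.132),RS)],0)
f=bot.grab_frame("scene")
import cv2;cv2.imwrite("pics/s1.png",cv2.resize(f["color"][80:220,190:330,::-1],(600,600)))
E
```

```text
t 2.52 p [0.6017 0.1938 0.1792] F [-0.5  0.8  0.9] w 0.0852 q [-0.85  0.49  0.43  2.02  0.15  0.29 -0.7 ]
[[-1.3, 0.2, 0.7, -0.01, -0.02, 0.01, 0]]
end [0.6021 0.1925 0.1786]
```

View pics/s1.png

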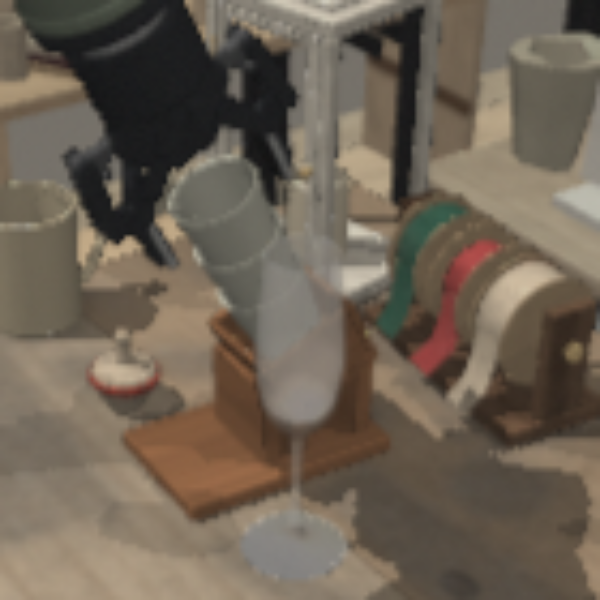

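The fingers straddle the top tumbler, with tips at (170,265) and (305,175). Their midpoint lies on its axis at about half its exposed length. Closing.

Emit:
carry_out([
  [-1, 0, 0, 0, 0, 0, 120],
  [0, 0, 0, 0, 0, 0, 255],
  [0, 0, 0, 0, 0, 0, 255],
  [0, 0, 0, 0, 0, 0, 255],
  [0, 0, 0, 0, 0, 0, 255],
], force=30)

```text
clock: 2.98
position: [0.6017, 0.1933, 0.1803]
tool_rot: [2.687, -0.002, 1.512]
force: [-7.3, -0.8, 10.1]
grip_width: 0.0608
```

Emit:
carry_out([
  [0, 0, 0, 0, 0, 0, 255],
  [0, 0, 0, 0, 0, 0, 255],
  [0, 0, 0, 0, 0, 0, 255],
], force=60)

```text
clock: 3.23
position: [0.6017, 0.1933, 0.1804]
tool_rot: [2.687, -0.003, 1.512]
force: [-7.9, -1.1, 14.1]
grip_width: 0.0603
```

Emit:
carry_out([
  [0, 0, -4, 0, 0, 0, 255],
  [0, 0, -4, 0, 0, 0, 255],
  [0, 0, -4, 0, 0, 0, 255],
], force=70)

```text
clock: 3.48
position: [0.5961, 0.1933, 0.1905]
tool_rot: [2.688, -0.001, 1.512]
force: [1.6, -0.1, -3.2]
grip_width: 0.0599
```

Emit:
carry_out([
  [0, 0, -5, 0, 0, 0, 255],
  [0, 0, -5, 0, 0, 0, 255],
  [0, 0, -5, 0, 0, 0, 255],
])

```text
clock: 3.73
position: [0.5896, 0.1937, 0.2042]
tool_rot: [2.688, -0.002, 1.512]
force: [-0.2, -0.3, -1.3]
grip_width: 0.0598
```

```bash
python3 - <<'E'
from plan import *
f=bot.grab_frame("scene");o=bot.observe();print(o["position"],(o["position"]-RIM)@A*1e3+171,o["grip_width"])
import cv2;cv2.imwrite("pics/s2.png",cv2.resize(f["color"][80:220,190:330,::-1],(600,600)))
E
```

```text
[0.58959956 0.19378802 0.20498069] 161.15830093456537 0.05942974043765911
```

View pics/s2.png

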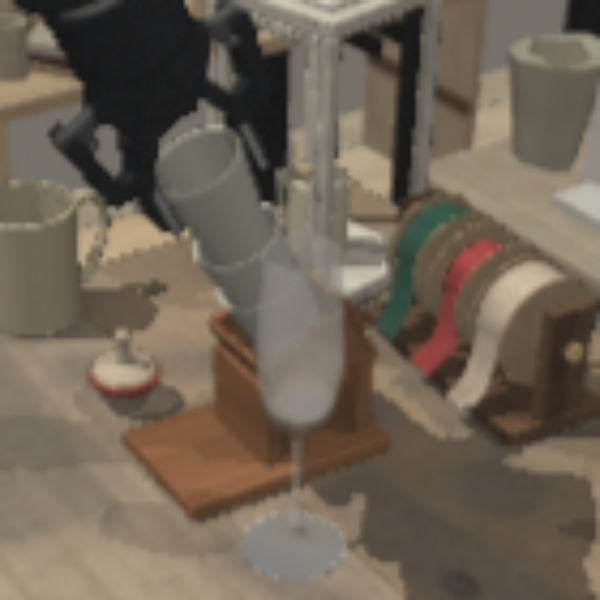

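The top tumbler has moved out along the axis (its rim is now at (200,155)) and the second is still seated with its rim at (235,265). Pull it clear, lift, turn upright, and go over the middle coaster.

```bash
python3 - <<'E'
from plan import *
D=down(13.8)
s=plan([(ax(.27),RS,22)],255)
plan([(np.array([.535,.13,.36]),Slerp([0,1],Ro.concatenate([RS,D]))(.5)),(np.array([.57,0,.36]),D),(C1+[0,0,.20],D)],255,step=28,turn=4.5,start=s)
E
```

```text
t 3.78 p [0.5896 0.1938 0.205 ] F [ 1.2 -0.3  0.2] w 0.0594 q [-0.89  0.43  0.45  2.03  0.16  0.34 -0.71]
[[0.0, -0.1, -21.8, 0.0, -0.01, 0.0, 255], [-0.1, 0.0, -21.7, 0.0, 0.0, 0.0, 255], [-0.1, -0.1, -21.8, 0.0, -0.01, 0.01, 255], [-0.1, 0.0, -21.8, 0.0, 0.0, 0.0, 255], [-0.1, -0.1, -21.7, 0.0, -0.01, 0.0, 255]]
end [0.5417 0.1961 0.3026]
[[-16.6, 5.7, -13.2, 0.54, 0.08, -0.35, 255], [-16.7, 4.3, -13.6, 0.54, 0.08, -0.36, 255], [-16.7, 3.0, -13.9, 0.53, 0.09, -0.35, 255], [-16.6, 1.5, -14.2, 0.54, 0.08, -0.36, 255], [-26.5, 4.4, 1.5, 0.43, 0.07, -0.28, 255]]
[[-26.7, 3.7, 1.1, 0.43, 0.06, -0.29, 255], [-26.7, 2.9, 0.8, 0.43, 0.07, -0.28, 255], [-26.9, 2.2, 0.4, 0.43, 0.06, -0.28, 255], [-26.9, 1.4, 0.3, 0.43, 0.07, -0.28, 255], [-20.5, -2.5, 17.8, 0.0, 0.0, 0.0, 255]]
[[-20.5, -2.5, 17.7, 0.0, 0.0, 0.0, 255], [-20.4, -2.4, 17.8, 0.0, 0.0, 0.0, 255], [-20.5, -2.5, 17.8, 0.0, 0.0, 0.0, 255], [-20.5, -2.5, 17.7, 0.0, 0.0, 0.0, 255], [-20.5, -2.5, 17.8, 0.0, 0.0, 0.0, 255]]
[[-20.5, -2.5, 17.8, 0.0, 0.0, 0.0, 255], [-20.5, -2.5, 17.7, 0.0, 0.0, 0.0, 255], [-20.4, -2.4, 17.8, 0.0, 0.0, 0.0, 255]]
end [ 0.5923 -0.1842  0.2   ]
```

Emit:
carry_out([
  [0, 0, -12, 0, 0, 0, 255],
  [0, 0, -18, 0, 0, 0, 255],
  [0, 0, -25, 0, 0, 0, 255],
  [0, 0, -27, 0, 0, 0, 255],
  [0, 0, -27, 0, 0, 0, 255],
])

```text
clock: 4.2
position: [0.5413, 0.1957, 0.3029]
tool_rot: [2.689, -0.001, 1.511]
force: [-0.5, 0.1, -1.0]
grip_width: 0.0597
```

Emit:
carry_out([
  [-16.5, 5.5, -13, 0.54, 0.08, -0.35, 255],
  [-16.5, 4.5, -13.5, 0.54, 0.08, -0.36, 255],
  [-16.5, 3, -14, 0.53, 0.09, -0.35, 255],
  [-16.5, 1.5, -14, 0.54, 0.08, -0.36, 255],
  [-26.5, 4.5, 1.5, 0.43, 0.07, -0.28, 255],
])

```text
clock: 4.62
position: [0.5427, 0.1057, 0.3621]
tool_rot: [2.959, 0.01, 1.699]
force: [0.2, 0.1, -2.6]
grip_width: 0.0599
```

Emit:
carry_out([
  [-26.5, 3.5, 1, 0.43, 0.06, -0.29, 255],
  [-26.5, 3, 1, 0.43, 0.07, -0.28, 255],
  [-27, 2, 0.5, 0.43, 0.06, -0.28, 255],
  [-27, 1.5, 0.5, 0.43, 0.07, -0.28, 255],
  [-20.5, -2.5, 17.5, 0, 0, 0, 255],
])

```text
clock: 5.03
position: [0.5753, -0.0217, 0.3426]
tool_rot: [3.141, -0.002, 1.815]
force: [1.9, 0.3, -1.5]
grip_width: 0.0598
```

Emit:
carry_out([
  [-20.5, -2.5, 18, 0, 0, 0, 255],
  [-20.5, -2.5, 18, 0, 0, 0, 255],
  [-20.5, -2.5, 18, 0, 0, 0, 255],
  [-20.5, -2.5, 17.5, 0, 0, 0, 255],
  [-20.5, -2.5, 18, 0, 0, 0, 255],
])

```text
clock: 5.45
position: [0.5858, -0.1226, 0.2505]
tool_rot: [3.141, -0.002, 1.814]
force: [0.7, 0.7, -1.8]
grip_width: 0.0598
```

Emit:
carry_out([
  [-20.5, -2.5, 18, 0, 0, 0, 255],
  [-20.5, -2.5, 18, 0, 0, 0, 255],
  [-20.5, -2.5, 18, 0, 0, 0, 255],
  [0, 0, 0, 0, 0, 0, 255],
  [0, 0, 0, 0, 0, 0, 255],
])

```text
clock: 5.87
position: [0.5928, -0.1841, 0.1961]
tool_rot: [-3.14, -0.002, 1.812]
force: [-0.4, 0.9, -1.3]
grip_width: 0.0598
```

```bash
cat > look.py <<'E'
from plan import *;from h import *
f=bot.grab_frame("scene");o=bot.observe();p=o["position"];print(p,o["tool_rot"],o["grip_width"],o["force"].round(1))
W=cloud(f);hs=cv2.cvtColor(f["color"],cv2.COLOR_RGB2HSV)
m=(np.linalg.norm(W[...,:2]-p[:2],axis=-1)<.05)&(W[...,2]<p[2]+.06)&(W[...,2]>p[2]-.08)&(hs[...,1]<70)&(hs[...,2]>100)
k,l,s,_=cv2.connectedComponentsWithStats(m.astype(np.uint8));i=1+s[1:,4].argmax();q=W[l==i]
print("cup px",len(q),"bbox",s[i],"z rel TCP",(np.percentile(q[:,2],[0.5,99.5])-p[2]).round(4))
x,y,w,h=s[i][:4];c=f["color"][max(0,y-60):y+h+60,max(0,x-60):x+w+60,::-1]
import sys;cv2.imwrite(sys.argv[1],cv2.resize(c,None,fx=3.5,fy=3.5))
# axis tilt: centre line (widths per height slice): cone fit by least squares
from scipy.optimize import least_squares
def res(v):
    c=np.array([v[0],v[1],v[4]]);a=np.array([v[2],v[3],1]);a/=np.linalg.norm(a);d=q-c;t=d@a;r=np.linalg.norm(d-t[:,None]*a,axis=1)
    return r-(.020+.011*t/.085)
r=least_squares(res,[p[0],p[1],0,0,p[2]-.048],loss="soft_l1",f_scale=.002)
print("cone foot",r.x[[0,1,4]].round(4),"tilt deg",np.degrees(r.x[2:4]).round(1),"foot below TCP",(p[2]-r.x[4]).round(4),"med res",np.median(abs(r.fun)))
E
python3 look.py pics/s3.png
```

```text
[ 0.59340862 -0.18315396  0.19682631] [-3.14146933e+00 -2.28353084e-03  1.81325951e+00] 0.05963788661673021 [ 0.1  0.1 -1.4]
cup px 551 bbox [331 182  31  43 551] z rel TCP [-0.0483  0.0357]
cone foot [ 0.5917 -0.1851  0.163 ] tilt deg [-0.2  0.2] foot below TCP 0.0338 med res 0.0005793489245677734
```

View pics/s3.png

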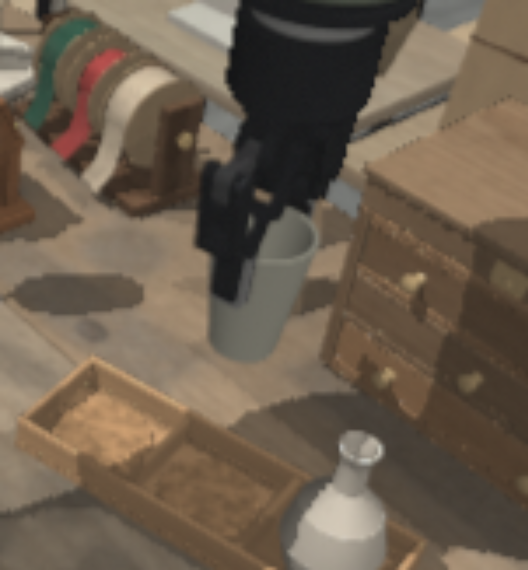

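The cup hangs upright between the fingers above the middle coaster (foot at (245,355)). The cone fit gives 0.2° of tilt, and the foot is about 48 mm below the TCP.

Emit:
carry_out([
  [0, 0, 20, 0, 0, 0, 255],
  [0, 0, 25, 0, 0, 0, 255],
  [0, 0, 25, 0, 0, 0, 255],
  [0, 0, 25, 0, 0, 0, 255],
  [0, 0, 20, 0, 0, 0, 255],
])

```text
clock: 6.33
position: [0.5939, -0.1815, 0.081]
tool_rot: [3.141, -0.002, 1.815]
force: [0.7, 0.4, -2.5]
grip_width: 0.0602
```

Emit:
carry_out([
  [0, 0, 10, 0, 0, 0, 255],
  [0, 0, 6, 0, 0, 0, 255],
  [0, 0, 2, 0, 0, 0, 255],
  [0, 0, 1, 0, 0, 0, 255],
  [0, 0, 0, 0, 0, 0, 255],
])

```text
clock: 6.75
position: [0.5942, -0.183, 0.0635]
tool_rot: [3.14, -0.001, 1.814]
force: [0.2, 0.3, -1.3]
grip_width: 0.0598
```

Emit:
carry_out([
  [0, 0, 1, 0, 0, 0, 255],
  [0, 0, 1, 0, 0, 0, 255],
  [0, 0, 0, 0, 0, 0, 255],
])

```text
clock: 7.0
position: [0.5937, -0.183, 0.0608]
tool_rot: [3.141, -0.002, 1.814]
force: [-0.5, 0.6, -2.3]
grip_width: 0.0596
```

Emit:
carry_out([
  [0, 0, 1, 0, 0, 0, 255],
  [0, 0, 1, 0, 0, 0, 255],
  [0, 0, 0, 0, 0, 0, 255],
])

```text
clock: 7.25
position: [0.5935, -0.183, 0.0583]
tool_rot: [3.142, -0.002, 1.814]
force: [-0.3, 0.5, -2.0]
grip_width: 0.0596
```

Emit:
carry_out([
  [0, 0, 1, 0, 0, 0, 255],
  [0, 0, 0, 0, 0, 0, 255],
])

```text
clock: 7.42
position: [0.5936, -0.1831, 0.0574]
tool_rot: [3.141, -0.002, 1.814]
force: [0.0, -0.6, -1.8]
grip_width: 0.0598
```

Emit:
carry_out([
  [0, 0, 1, 0, 0, 0, 255],
  [0, 0, 0, 0, 0, 0, 255],
])

```text
clock: 7.58
position: [0.5938, -0.1834, 0.0573]
tool_rot: [3.141, -0.002, 1.813]
force: [-3.5, 0.9, 13.5]
grip_width: 0.0599
```

Emit:
carry_out([
  [0, 0, -0.6, 0, 0, 0, 255],
  [0, 0, 0, 0, 0, 0, 80],
  [0, 0, 0, 0, 0, 0, 50],
  [0, 0, 0, 0, 0, 0, 0],
  [0, 0, 0, 0, 0, 0, 0],
], force=20)

```text
clock: 8.0
position: [0.5935, -0.1829, 0.0569]
tool_rot: [3.142, -0.002, 1.814]
force: [0.2, -0.1, -0.6]
grip_width: 0.0853
```

Emit:
carry_out([
  [0, 0, 0, 0, 0, 0, 0],
  [0, 0, 0, 0, 0, 0, 0],
  [0, 0, 0, 0, 0, 0, 0],
  [0, 0, 0, 0, 0, 0, 0],
])

```text
clock: 8.33
position: [0.5935, -0.183, 0.057]
tool_rot: [3.141, -0.002, 1.814]
force: [-0.8, -0.5, -0.4]
grip_width: 0.0853
```

```bash
python3 look.py pics/s4.png; python3 - <<'E'
from plan import *
D=down(13.8);o=bot.observe();p=o["position"]
plan([(p+[0,0,.13],D,30),(np.array([.57,0,.33]),D),(np.array([.52,.14,.33]),Slerp([0,1],Ro.concatenate([D,RS]))(.6)),(ax(.22),RS),],0,step=36,turn=5.6)
E
```

```text
[ 0.59352543 -0.18298399  0.05703011] [ 3.14143448e+00 -2.09323453e-03  1.81359918e+00] 0.08512479808669941 [-0.2 -0.1  0.6]
cup px 481 bbox [325 230  25  39 481] z rel TCP [-0.0496  0.0376]
cone foot [ 0.5928 -0.1844  0.0234] tilt deg [-0.5  0.7] foot below TCP 0.0336 med res 0.0005985597795636656
t 8.38 p [ 0.5935 -0.183   0.057 ] F [-0.2 -0.1  0.6] w 0.0851 q [-0.04  0.78  0.37  1.74 -0.4   0.7   0.79]
[[0.1, 0.0, -26.0, 0.0, 0.0, 0.0, 0], [0.0, 0.0, -26.0, 0.0, -0.01, 0.01, 0], [0.0, 0.0, -26.0, 0.0, 0.0, 0.0, 0], [0.1, 0.0, -26.0, 0.0, -0.01, 0.0, 0], [0.0, 0.0, -26.0, 0.0, 0.0, 0.01, 0]]
[[26.2, 3.0, -20.4, 0.0, 0.0, 0.0, 0], [26.2, 2.9, -20.4, 0.0, 0.0, 0.0, 0], [26.1, 3.0, -20.5, 0.0, 0.0, 0.0, 0], [26.2, 3.0, -20.4, 0.0, 0.0, 0.0, 0], [26.2, 3.0, -20.4, 0.0, 0.0, 0.0, 0]]
[[26.2, 2.9, -20.4, 0.0, 0.0, 0.0, 0], [26.2, 3.0, -20.5, 0.0, 0.0, 0.0, 0], [29.6, -3.0, 0.0, -0.52, -0.08, 0.34, 0], [29.4, -4.1, -0.4, -0.51, -0.08, 0.34, 0], [29.3, -5.1, -1.0, -0.52, -0.08, 0.34, 0]]
[[29.1, -6.0, -1.4, -0.51, -0.07, 0.34, 0], [28.8, -7.0, -2.1, -0.52, -0.08, 0.34, 0], [17.8, 8.6, 27.1, -0.57, -0.09, 0.38, 0], [18.3, 6.2, 27.4, -0.58, -0.09, 0.37, 0], [18.7, 3.9, 27.6, -0.57, -0.08, 0.38, 0]]
end [0.5636 0.1948 0.2577]
```

Emit:
carry_out([
  [0, 0, -10, 0, 0, 0, 0],
  [0, 0, -22, 0, 0, 0, 0],
  [0, 0, -32, 0, 0, 0, 0],
  [0, 0, -33, 0, 0, 0, 0],
  [0, 0, -33, 0, 0, 0, 0],
])

```text
clock: 8.8
position: [0.5932, -0.1834, 0.1892]
tool_rot: [3.142, -0.002, 1.813]
force: [0.7, 0.3, 0.6]
grip_width: 0.0853
```

Emit:
carry_out([
  [26, 3, -20.5, 0, 0, 0, 0],
  [26, 3, -20.5, 0, 0, 0, 0],
  [26, 3, -20.5, 0, 0, 0, 0],
  [26, 3, -20.5, 0, 0, 0, 0],
  [26, 3, -20.5, 0, 0, 0, 0],
])

```text
clock: 9.22
position: [0.5763, -0.0527, 0.2917]
tool_rot: [3.141, -0.002, 1.813]
force: [-0.5, 0.2, -0.5]
grip_width: 0.0855
```

Emit:
carry_out([
  [26, 3, -20.5, 0, 0, 0, 0],
  [26, 3, -20.5, 0, 0, 0, 0],
  [29.5, -3, 0, -0.52, -0.08, 0.34, 0],
  [29.5, -4, -0.5, -0.51, -0.08, 0.34, 0],
  [29.5, -5, -1, -0.52, -0.08, 0.34, 0],
])

```text
clock: 9.63
position: [0.5397, 0.0832, 0.3321]
tool_rot: [2.975, 0.013, 1.703]
force: [1.3, -0.0, 0.4]
grip_width: 0.0856
```

Emit:
carry_out([
  [29, -6, -1.5, -0.51, -0.07, 0.34, 0],
  [29, -7, -2, -0.52, -0.08, 0.34, 0],
  [18, 8.5, 27, -0.57, -0.09, 0.38, 0],
  [18, 6, 27.5, -0.58, -0.09, 0.37, 0],
  [19, 4, 27.5, -0.57, -0.08, 0.38, 0],
])

```text
clock: 10.05
position: [0.5636, 0.1949, 0.2601]
tool_rot: [2.684, -0.007, 1.511]
force: [2.2, -0.3, -0.5]
grip_width: 0.0853
```

Emit:
carry_out([
  [0, 0, 0, 0, 0, 0, 0],
  [0, 0, 0, 0, 0, 0, 0],
])

```text
clock: 10.22
position: [0.5625, 0.1942, 0.2582]
tool_rot: [2.69, 0.0, 1.514]
force: [-0.1, -0.2, 1.1]
grip_width: 0.0853
```

```bash
python3 - <<'E'
from plan import *;from h import *
for n in("scene","top"):
    f=bot.grab_frame(n);W=cloud(f);h=cv2.cvtColor(f["color"],cv2.COLOR_RGB2HSV)
    d=W-ax(0);a=d@A;r=np.stack([d@U,d@Y],-1)
    m=(h[...,1]<75)&(h[...,2]>90)&(np.linalg.norm(r,axis=-1)<.036)&(a>.085)&(a<.15);q=a[m];k=q>.126
    if m.sum()>20: print(n,m.sum(),np.percentile(q,[50,97,99.5]).round(4),cv2.minEnclosingCircle(r[m][k].astype(np.float32)) if k.sum()>5 else 0)
s=plan([(ax(.22),RS)],0)
plan([(ax(.14),RS,27),(ax(.092),RS,12)],0,start=s)
cv2.imwrite("pics/s5.png",cv2.resize(bot.grab_frame("scene")["color"][80:280,190:390,::-1],(600,600)))
E
```

```text
scene 333 [0.117  0.1308 0.1321] ((-0.001600123941898346, 0.000499982270412147), 0.03141733631491661)
top 301 [0.1076 0.1332 0.1346] ((-0.00019464465731289238, 7.520996587118134e-05), 0.030812038108706474)
t 10.32 p [0.5635 0.1929 0.2601] F [-0.3 -1.4 -0.4] w 0.0852 q [-1.04  0.32  0.59  2.03  0.14  0.46 -0.69]
[[1.9, -1.1, 2.1, -0.01, -0.03, 0.01, 0]]
end [0.5636 0.1948 0.2578]
[[0.0, 0.0, 26.7, 0.0, 0.0, 0.0, 0], [0.0, 0.0, 26.6, 0.0, 0.0, 0.0, 0], [0.0, -0.1, 26.7, 0.0, 0.0, 0.0, 0], [0.0, 0.0, 9.6, 0.0, 0.0, 0.0, 0], [0.0, 0.0, 9.6, 0.0, 0.0, 0.0, 0]]
[[0.0, 0.0, 9.6, 0.0, 0.0, 0.0, 0], [0.0, 0.0, 9.6, 0.0, 0.0, 0.0, 0], [0.0, 0.0, 9.6, 0.0, 0.0, 0.0, 0]]
end [0.6196 0.1914 0.1427]
```

View pics/s5.png

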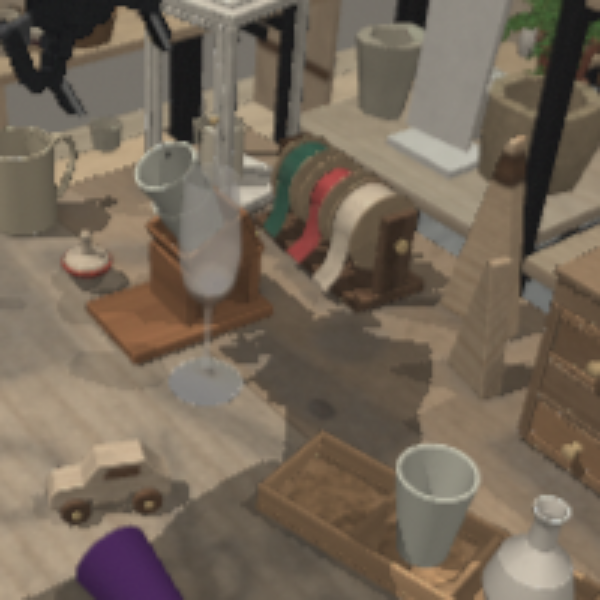

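The top tumbler stands on the middle coaster at (430,500), and the second is seated with its rim at (165,165). Now approach the second, checking joint 6 (lower limit 0.16).

Emit:
carry_out([
  [2, -1, 2, 0, -0.03, 0, 0],
  [0, 0, 22, 0, 0, 0, 0],
  [0, 0, 26, 0, 0, 0, 0],
  [0, 0, 26, 0, 0, 0, 0],
  [0, 0, 14, 0, 0, 0, 0],
])

```text
clock: 10.78
position: [0.6026, 0.1924, 0.1763]
tool_rot: [2.689, 0.001, 1.51]
force: [-0.8, 0.1, -0.4]
grip_width: 0.0857
```

Emit:
carry_out([
  [0, 0, 10, 0, 0, 0, 0],
  [0, 0, 10, 0, 0, 0, 0],
  [0, 0, 0, 0, 0, 0, 0],
])

```text
clock: 11.03
position: [0.611, 0.1921, 0.1591]
tool_rot: [2.689, 0.001, 1.51]
force: [-0.9, 0.2, -0.7]
grip_width: 0.0857
```

```bash
python3 - <<'E'
from plan import *
p=bot.observe()["position"];print("axial",(p-RIM)@A*1e3+171)
plan([(ax(.092),RS,12)],0)
E
```

```text
axial 110.4992834167324
t 11.03 p [0.611  0.1921 0.1591] F [-0.9  0.2 -0.7] w 0.0857 q [-0.86  0.54  0.45  2.01  0.05  0.25 -0.61]
[[-0.1, 0.3, 9.2, 0.0, 0.0, 0.0, 0], [-0.1, 0.2, 9.3, -0.01, 0.01, 0.01, 0]]
end [0.6195 0.1914 0.1427]
```

Emit:
carry_out([
  [0, 0, 9, 0, 0, 0, 0],
  [0, 0, 9, 0, 0, 0, 0],
  [0, 0, 0, 0, 0, 0, 0],
  [0, 0, 0, 0, 0, 0, 120],
  [0, 0, 0, 0, 0, 0, 255],
], force=30)

```text
clock: 11.45
position: [0.6186, 0.1923, 0.1439]
tool_rot: [2.688, 0.0, 1.511]
force: [-0.0, 0.6, 1.2]
grip_width: 0.0638
```

Emit:
carry_out([
  [0, 0, 0, 0, 0, 0, 255],
  [0, 0, 0, 0, 0, 0, 255],
  [0, 0, 0, 0, 0, 0, 255],
])

```text
clock: 11.7
position: [0.6186, 0.1924, 0.1441]
tool_rot: [2.688, -0.0, 1.511]
force: [-3.0, -0.1, 6.4]
grip_width: 0.0608
```

Emit:
carry_out([
  [0, 0, 0, 0, 0, 0, 255],
  [0, 0, 0, 0, 0, 0, 255],
  [0, 0, 0, 0, 0, 0, 255],
], force=90)

```text
clock: 11.95
position: [0.6185, 0.1925, 0.1444]
tool_rot: [2.688, -0.0, 1.511]
force: [-7.8, -1.1, 13.3]
grip_width: 0.0598
```

```bash
python3 - <<'E'
from plan import *
o=bot.observe();p=o["position"];print("axial",(p-RIM)@A*1e3+171,"lat",(p-RIM)@U*1e3,(p-RIM)@Y*1e3,o["grip_width"],o["force"],o["qpos"].round(2))
E
```

```text
axial 93.96729220231717 lat -0.248235931092371 1.0289381746124298 0.05980479213948891 [-7.80984931 -1.11411452 13.34452807] [-0.83  0.57  0.43  2.01  0.04  0.22 -0.61]
```

Pull the second slowly.

Emit:
carry_out([
  [0, 0, -4, 0, 0, 0, 255],
  [0, 0, -4, 0, 0, 0, 255],
  [0, 0, -4, 0, 0, 0, 255],
], force=100)

```text
clock: 12.2
position: [0.6134, 0.1926, 0.1549]
tool_rot: [2.688, 0.0, 1.511]
force: [2.2, -0.3, -1.0]
grip_width: 0.0592
```

Emit:
carry_out([
  [0, 0, -4, 0, 0, 0, 255],
  [0, 0, -4, 0, 0, 0, 255],
  [0, 0, -4, 0, 0, 0, 255],
  [0, 0, -4, 0, 0, 0, 255],
])

```text
clock: 12.53
position: [0.6058, 0.1929, 0.1691]
tool_rot: [2.689, 0.001, 1.511]
force: [0.4, 0.1, -0.3]
grip_width: 0.0593
```

```bash
python3 - <<'E'
from plan import *;from h import *
f=bot.grab_frame("scene");cv2.imwrite("pics/s6.png",cv2.resize(f["color"][80:220,190:330,::-1],(600,600)))
D=down(13.8);p=bot.observe()["position"];print("axial",(p-RIM)@A*1e3+171)
s=plan([(ax(.24),RS,25)],255)
plan([(np.array([.535,.13,.37]),Slerp([0,1],Ro.concatenate([RS,D]))(.5)),(np.array([.565,.03,.37]),D),(C2+[0,0,.20],D)],255,step=28,turn=4.5,start=s)
E
```

```text
axial 122.29884822220043
t 12.58 p [0.6059 0.1931 0.1697] F [ 1.1  0.4 -0.9] w 0.0594 q [-0.87  0.51  0.47  2.02  0.06  0.27 -0.62]
[[-0.2, 0.1, -23.5, 0.0, 0.0, 0.0, 255], [-0.1, 0.1, -23.6, 0.0, 0.0, 0.0, 255], [-0.2, 0.1, -23.5, 0.0, 0.0, 0.01, 255], [-0.2, 0.1, -23.6, 0.0, 0.0, 0.0, 255], [-0.1, 0.1, -23.5, 0.0, 0.0, 0.0, 255]]
end [0.5548 0.1954 0.2757]
[[-13.3, 5.4, -18.3, 0.43, 0.06, -0.28, 255], [-13.3, 4.2, -18.7, 0.43, 0.07, -0.29, 255], [-13.3, 3.0, -18.9, 0.43, 0.06, -0.28, 255], [-13.2, 1.7, -19.1, 0.43, 0.07, -0.28, 255], [-13.1, 0.4, -19.2, 0.43, 0.06, -0.29, 255]]
[[-25.6, 5.0, 1.6, 0.54, 0.08, -0.35, 255], [-25.7, 4.1, 1.2, 0.53, 0.09, -0.36, 255], [-25.9, 3.2, 0.7, 0.54, 0.08, -0.35, 255], [-26.0, 2.3, 0.3, 0.54, 0.08, -0.35, 255], [-16.1, -3.1, 21.2, 0.0, 0.0, 0.0, 255]]
[[-16.1, -3.0, 21.3, 0.0, 0.0, 0.0, 255], [-16.1, -3.1, 21.2, 0.0, 0.0, 0.0, 255], [-16.0, -3.1, 21.3, 0.0, 0.0, 0.0, 255], [-16.1, -3.0, 21.2, 0.0, 0.0, 0.0, 255], [-16.1, -3.1, 21.3, 0.0, 0.0, 0.0, 255]]
[[-16.1, -3.1, 21.2, 0.0, 0.0, 0.0, 255], [-16.1, -3.0, 21.3, 0.0, 0.0, 0.0, 255]]
end [ 0.5718 -0.1008  0.2   ]
```

View pics/s6.png

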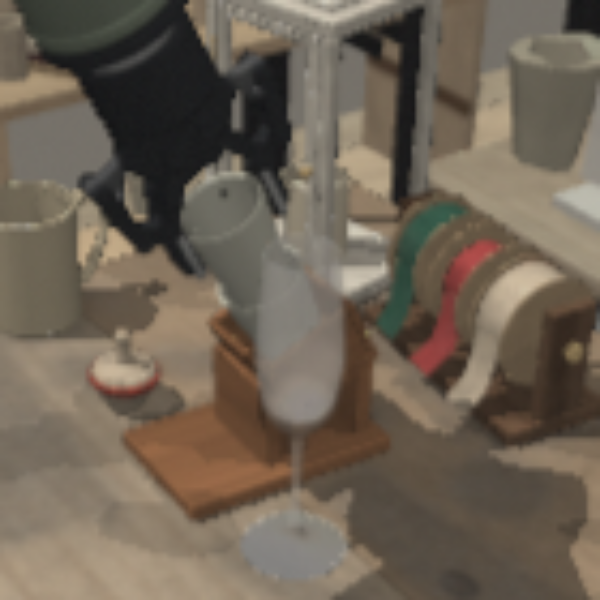

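The second tumbler is coming out: its rim is now at (230,190) and the third's rim shows at (235,300). Continue.

Emit:
carry_out([
  [0, 0, -12, 0, 0, 0, 255],
  [0, 0, -20, 0, 0, 0, 255],
  [0, 0, -28, 0, 0, 0, 255],
  [0, 0, -28, 0, 0, 0, 255],
  [0, 0, -30, 0, 0, 0, 255],
])

```text
clock: 13.0
position: [0.5537, 0.1955, 0.2759]
tool_rot: [2.689, 0.001, 1.51]
force: [-0.1, 0.8, -0.4]
grip_width: 0.0593
```

Emit:
carry_out([
  [-13, 5.5, -18.5, 0.43, 0.06, -0.28, 255],
  [-13.5, 4, -18.5, 0.43, 0.07, -0.29, 255],
  [-13.5, 3, -19, 0.43, 0.06, -0.28, 255],
  [-13, 1.5, -19, 0.43, 0.07, -0.28, 255],
  [-13, 0.5, -19, 0.43, 0.06, -0.29, 255],
])

```text
clock: 13.42
position: [0.5338, 0.1303, 0.3709]
tool_rot: [2.917, 0.017, 1.664]
force: [0.3, 0.1, -1.7]
grip_width: 0.0593
```

Emit:
carry_out([
  [-25.5, 5, 1.5, 0.54, 0.08, -0.35, 255],
  [-25.5, 4, 1, 0.53, 0.09, -0.36, 255],
  [-26, 3, 0.5, 0.54, 0.08, -0.35, 255],
  [-26, 2.5, 0.5, 0.54, 0.08, -0.35, 255],
  [-16, -3, 21, 0, 0, 0, 255],
])

```text
clock: 13.83
position: [0.5677, 0.0124, 0.3509]
tool_rot: [-3.141, 0.001, 1.813]
force: [2.4, -0.2, -1.7]
grip_width: 0.0592
```

Emit:
carry_out([
  [-16, -3, 21, 0, 0, 0, 255],
  [-16, -3, 21, 0, 0, 0, 255],
  [-16, -3, 21, 0, 0, 0, 255],
  [-16, -3, 21, 0, 0, 0, 255],
  [-16, -3, 21, 0, 0, 0, 255],
])

```text
clock: 14.25
position: [0.5697, -0.0669, 0.243]
tool_rot: [-3.141, 0.001, 1.812]
force: [0.1, 0.4, -0.7]
grip_width: 0.0593
```

Emit:
carry_out([
  [-16, -3, 21, 0, 0, 0, 255],
  [-16.5, -3, 21, 0, 0, 0, 255],
  [0, 0, 0, 0, 0, 0, 255],
  [0, 0, 0, 0, 0, 0, 255],
  [0, 0, 0, 0, 0, 0, 255],
])

```text
clock: 14.67
position: [0.5722, -0.0989, 0.2022]
tool_rot: [-3.141, 0.001, 1.813]
force: [-0.7, 0.2, -1.4]
grip_width: 0.0594
```

```bash
python3 look.py pics/s7.png; python3 - <<'E'
from plan import *
print(C2);plan([(C2+[0,0,.2],down(13.8))],255)
E
```

```text
[ 0.57244452 -0.09862351  0.20244604] [3.14105220e+00 7.24733474e-04 1.81302178e+00] 0.05940203696222833 [ 0.2  0.3 -1.3]
cup px 583 bbox [300 162  25  43 583] z rel TCP [-0.0479  0.0364]
cone foot [ 0.5719 -0.1     0.1686] tilt deg [-1.  0.] foot below TCP 0.0339 med res 0.0005790296660802691
[ 0.5718 -0.1008  0.    ]
t 14.72 p [ 0.5724 -0.0986  0.2024] F [ 0.2  0.3 -1.3] w 0.0594 q [-0.28  0.53  0.5   1.77 -0.31  0.92  0.6 ]
[[-2.0, -1.1, 2.4, 0.01, 0.01, 0.01, 255]]
end [ 0.5719 -0.1008  0.2   ]
```

Emit:
carry_out([
  [-1, 0, 20, 0, 0, 0, 255],
  [0, 0, 25, 0, 0, 0, 255],
  [0, 0, 27, 0, 0, 0, 255],
  [0, 0, 27, 0, 0, 0, 255],
  [0, 0, 22, 0, 0, 0, 255],
])

```text
clock: 15.13
position: [0.5726, -0.0992, 0.0798]
tool_rot: [3.141, 0.001, 1.814]
force: [-0.3, -0.2, -1.5]
grip_width: 0.0592
```

Emit:
carry_out([
  [0, 0, 10, 0, 0, 0, 255],
  [0, 0, 5, 0, 0, 0, 255],
  [0, 0, 3, 0, 0, 0, 255],
  [0, 0, 0, 0, 0, 0, 255],
  [0, 0, 0, 0, 0, 0, 255],
])

```text
clock: 15.55
position: [0.5729, -0.1005, 0.0636]
tool_rot: [3.141, 0.001, 1.812]
force: [0.6, 0.2, -1.3]
grip_width: 0.0594
```

Emit:
carry_out([
  [0, 0, 2, 0, 0, 0, 255],
  [0, 0, 2, 0, 0, 0, 255],
  [0, 0, 0, 0, 0, 0, 255],
])

```text
clock: 15.8
position: [0.5723, -0.1004, 0.0585]
tool_rot: [-3.141, 0.001, 1.812]
force: [-0.5, 0.1, -2.3]
grip_width: 0.0594
```

Emit:
carry_out([
  [0, 0, 1, 0, 0, 0, 255],
  [0, 0, 0, 0, 0, 0, 255],
])

```text
clock: 15.97
position: [0.5724, -0.1006, 0.0576]
tool_rot: [-3.141, 0.001, 1.812]
force: [-0.5, 0.4, 0.8]
grip_width: 0.0594
```

Emit:
carry_out([
  [0, 0, 1, 0, 0, 0, 255],
  [0, 0, 0, 0, 0, 0, 255],
])

```text
clock: 16.13
position: [0.5726, -0.1009, 0.0574]
tool_rot: [3.141, 0.001, 1.812]
force: [-3.2, 0.1, 18.1]
grip_width: 0.0596
```

In contact with the coaster. Ease up slightly, release and retreat upward.

Emit:
carry_out([
  [0, 0, -0.8, 0, 0, 0, 255],
  [0, 0, 0, 0, 0, 0, 80],
  [0, 0, 0, 0, 0, 0, 50],
  [0, 0, 0, 0, 0, 0, 0],
  [0, 0, 0, 0, 0, 0, 0],
], force=20)

```text
clock: 16.55
position: [0.5722, -0.1005, 0.0571]
tool_rot: [-3.141, 0.001, 1.812]
force: [-0.5, 0.0, 0.8]
grip_width: 0.0854
```

Emit:
carry_out([
  [0, 0, 0, 0, 0, 0, 0],
  [0, 0, 0, 0, 0, 0, 0],
  [0, 0, -8, 0, 0, 0, 0],
  [0, 0, -20, 0, 0, 0, 0],
  [0, 0, -30, 0, 0, 0, 0],
])

```text
clock: 16.97
position: [0.5711, -0.1004, 0.1146]
tool_rot: [-3.138, -0.0, 1.812]
force: [0.5, 0.3, -0.4]
grip_width: 0.0851
```

Emit:
carry_out([
  [0, 0, -35, 0, 0, 0, 0],
  [0, 0, -35, 0, 0, 0, 0],
  [0, 0, -35, 0, 0, 0, 0],
  [0, 0, 0, 0, 0, 0, 0],
  [0, 0, 0, 0, 0, 0, 0],
])

```text
clock: 17.38
position: [0.5731, -0.1004, 0.2225]
tool_rot: [3.139, 0.001, 1.812]
force: [-1.7, -0.2, -0.8]
grip_width: 0.0851
```

```bash
python3 - <<'E'
from plan import *;from h import *
from scipy.optimize import least_squares
print(bot.observe()["position"],bot.observe()["force"].round(1))
f=bot.grab_frame("scene");W=cloud(f);h=cv2.cvtColor(f["color"],cv2.COLOR_RGB2HSV)
for C in(C1,C2):
    m=(np.linalg.norm(W[...,:2]-C[:2],axis=-1)<.036)&(W[...,2]>.03)&(W[...,2]<.11)&(h[...,1]<70);q=W[m]
    def res(v):
        a=np.array([v[2],v[3],1]);a/=np.linalg.norm(a);d=q-[v[0],v[1],.009];t=d@a;return np.linalg.norm(d-t[:,None]*a,axis=1)-(.0190+.011*t/.085)
    r=least_squares(res,[*C[:2],0,0],loss="soft_l1",f_scale=.002)
    print(m.sum(),"foot off mm",((r.x[:2]-C[:2])*1e3).round(1),"tilt",np.degrees(r.x[2:]).round(1),"top z",np.percentile(q[:,2],99).round(4))
cv2.imwrite("pics/s8.png",cv2.resize(f["color"][80:320,180:420,::-1],(600,600)))
E
```

```text
[ 0.57308096 -0.10042208  0.22254593] [-1.7 -0.2 -0.8]
796 foot off mm [0.6 0.8] tilt [-0.6 -0. ] top z 0.0942
703 foot off mm [ 0.5 -0.1] tilt [-0.6 -0.2] top z 0.0944
```

View pics/s8.png

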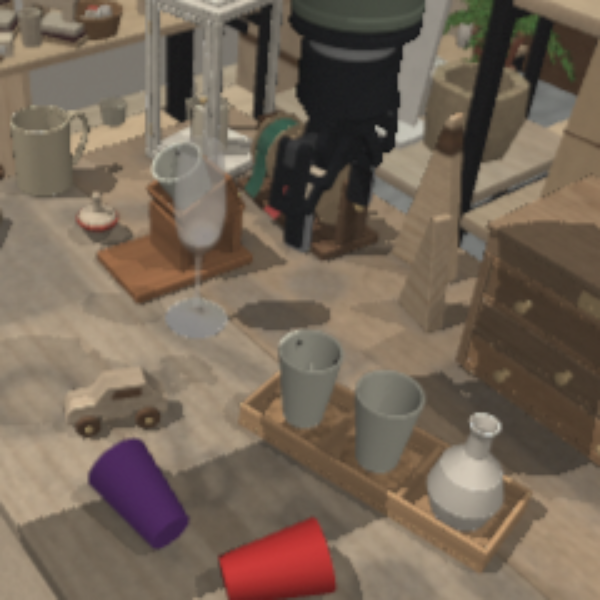

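Both tumblers stand upright in their wells at (308,380) and (388,420). The third is in the stand, and the flute, vase and other things are in place. Handing in.

```bash
python3 -c "
from workcell import bot;print(bot.job_done())"
```

```text
the job is handed in; nothing more can be done
None
```

Both tumblers are on their coasters and the job is handed in; the arm's clock stood at about 17.4 s of the 64 s allowed. I pulled the top tumbler straight along the leaning axis and set it on the middle coaster. I then pulled the second the same way and set it on the left-hand coaster.

- **Placing:** the last camera fit put both feet within about 1 mm of the coaster centres, with under 1° of tilt. Both rims are at about 94 mm, as they should be for a tumbler standing on a coaster.
- **Second tumbler seated:** after the first placing, its rim was still at the measured seated position, to within about 2 mm.
- **Rest of the scene:** in the last picture the third tumbler is still in its stand. The flute, vase, spinning top and car look untouched; I judged that by eye and did not measure it. The soap bar was outside that crop, so I did not re-check it. The gripper was open and about 130 mm above the tumblers.
- **One disagreement:** while each tumbler hung in the gripper, the cone fit put its foot about 34 mm below the TCP. The depth readings and the contact with the coaster both gave 48 mm, so I used 48 mm.

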